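# Build the sieve stack on the shaker

### The arm

A 6-joint arm with a two-finger parallel gripper is mounted at the origin on the work surface. World frame = base frame: x ahead of the robot, y to its left, z up, the work surface at z = 0. Lengths are in mm, angles in degrees, forces in N, time in s.
With the tool pointing down it reaches from about 350 to 850 mm from the base axis. Payload 8.1 kg.
Tool frame: the origin (TCP) lies midway between the tips of the shut fingers; the grasp point (between the pads) lies 19 mm behind it (hold_point_z is the distance from the TCP to the grasp point, in mm); z points along the fingers, y is the direction in which the jaws open and shut (so a half turn about z gives the same grasp; the last joint's range is limited). The gripper opens to 85 mm and grips with 20 to 120 N. Pads are 22 mm wide; open, the fingers measure 114 mm over their backs; the gripper's body (76 mm by 85 mm) begins 54 mm behind the grasp point. The pads swing forward as they close: fully open they stand 13 mm farther back than shut.
Start: joints at [-76.169, 7.471, 85.268, -0, 87.261, -4.893], TCP at [192.629, -568.242, 231.292] pointing down, gripper open.
Joint ranges: [-169.43, 169.43], [-51.17, 129.36], [1.28, 143.12], [-76.62, 256.62], [0, 156.53], [-152.29, 152.29]. Speed limits (degrees/s): [136.94, 136.94, 159.86, 180, 180, 180].

### API

Orientations are given as [roll, pitch, yaw] about the fixed x, y, z axes, in that order (R = Rz(yaw) Ry(pitch) Rx(roll)).
In Python, from bench import sense, snapshot, camera_params, hand_in, hold_point_z gives the robot as it stands.
- The arm moves only by the tool servo_tool, never from a script. Its argument "motion" is a list of rows, each a list of 7 numbers: the finger opening in mm, from 0 to 85.4, then the shift along the tool's x, y, z in mm, then the turn, a rotation vector about the tool's x, y, z in rad. A call has 1 to 10 rows; each row shifts and turns the pose as measured when the row begins, along the tool's axes as they then stand; what a row does not reach is not made up. A row lasts 1/10 s, in which the tool goes at most 50 mm and 8.59 degrees, less where a joint would pass 70% of its speed; a pose out of reach is approached as far as the arm can. A call with a gripper value outside its range is refused whole. The fingers move at their own pace and stop on an object; "force" is the grip in N (left out, the last holds). Time passes only in rows, so rows that do not move let the fingers close. It gives the time, the measured TCP pose, the force and the opening at its end, in the units of the state.
- sense(): the state, without advancing time (a new reading comes with each control period).
- snapshot(name): name is "side" or "top"; returns the picture (384x512x3 uint8, blue, green, red); there is no depth.
- camera_params(name): a dict with "fx", "fy", "cx", "cy" (pixels), "D" ([k1, k2, p1, p2, k3] as OpenCV has them; the pictures are not rectified), "R" (3x3) and "t" (3): a world point X has camera coordinates R X + t. Camera axes: x right, y down, z forward; pixel columns grow to the right and rows downward; lengths in mm; the calibration is good to about 2 mm. A picture is of the moment at which its call begins. camera_params takes no time and is no camera call.
- hand_in(): hands the job in, once; it reports no verdict.
The state is a dict: "time": time; "joint_pos": joint angles; "qd": joint speeds; "joint_efforts": joint torques, N m; "tool_pos": TCP position; "tcp_rot": TCP orientation; "ft_force": force on the tool from outside, world axes, zero at the start; "wrist_torque": the same for the moment, N m; "finger_gap": finger opening in mm.
Only numpy, scipy, OpenCV 4.12 (cv2) and the standard library are available. Lean on these libraries where they do the work, as an engineer would, in place of code of your own. Each camera call takes 0.05 s, during which the arm holds its last target. There are 200 camera calls.

### The job

Build the sieve stack on the round seat of the sieve shaker, piece by piece from the bottom up: first the steel receiving pan, then the fine sieve (blue), the medium sieve (green), the coarse sieve (orange), and the lid last. Each piece must be upright and nested fully home in the one below. Do not tip over or push away the reagent bottle, the brown jar and the amber vial that stand among them.

Things in the scene. Friction and masses are not known exactly. Their poses are not given: they have to be found in the camera images.
- shaker: Sieve shaker, fixed, on the left or right: white housing 46 mm high, 105 mm to -x (black control panel), 70 mm to +x, +y, -y of the origin, which is on the bench below the seat's centre; z up. Round aluminium plate, 120 mm across, top at 66 mm; on it the seat: a dark ring 54 mm inside, 62 outside, 6 high round a black floor at 66 mm. Brass sockets, 13 mm across, 8 high, 50 mm to +y and -y.
- pan: Receiving pan, bare steel, closed floor. Origin: centre of the underside, z up. 0-8 mm up: spigot 50 mm across (45 at the bottom, tapered over 4 mm); 8-36 mm: 60 mm round frame; inside it, 16-36 mm, an open cup 54 mm across. On the shaker its spigot stands in the seat ring, its origin 66 mm above the shaker's. Grip across the frame, fingertips 14 mm or more above its underside. 70 g.
- sieve_fine: Fine sieve: blue frame, very fine mesh that looks like a plain grey disc. Shape and size as the pan (60 mm frame on a 50 mm spigot, 36 mm high, open cup on top; origin: centre of the underside, z up). Nested, its spigot is in the cup below, its shoulder on that rim, its origin 28 mm above that of the piece below. Grip across the frame, fingertips 14 mm or more above its underside. 55 g.
- sieve_medium: Medium sieve: green frame, wire mesh of 3.5 mm openings. Shape and size as the pan (60 mm frame on a 50 mm spigot, 36 mm high, open cup on top; origin: centre of the underside, z up). Nested, its spigot is in the cup below, its shoulder on that rim, its origin 28 mm above that of the piece below. Grip across the frame, fingertips 14 mm or more above its underside. 55 g.
- sieve_coarse: Coarse sieve: orange frame, wire mesh of 7 mm openings. Shape and size as the pan (60 mm frame on a 50 mm spigot, 36 mm high, open cup on top; origin: centre of the underside, z up). Nested, its spigot is in the cup below, its shoulder on that rim, its origin 28 mm above that of the piece below. Grip across the frame, fingertips 14 mm or more above its underside. 55 g.
- lid: Lid: steel disc 60 mm across, 8 to 13 mm above its underside, on the same tapered 50 mm spigot, with a black knob 22 mm across from 13 to 35.5 mm up. Origin: centre of the underside, z up. Nested, its origin is 28 mm above the coarse sieve's. Grip the knob, fingertips about 4 mm above the disc. 60 g.
- balance: Precision balance, fixed, on the side where the shaker is not: light-grey housing with a round steel weighing plate. Origin: underside; the housing reaches 108 mm to -x, 78 mm to +x and 68 mm to either side, highest point 62 mm above the bench. Not part of the job.
- reagent_bottle: White bottle with a red cap, 39 mm across, 74 mm high, loose, standing among the sieves. Origin: centre of the underside. To be left standing where it is.
- brown_jar: Dark purple-brown jar with a cap of the same colour and a white label, 37 mm across, 62 mm high, loose, standing among the sieves. Origin: centre of the underside. To be left standing where it is.
- amber_vial: Amber vial with a black cap, 28 mm across, 62 mm high, loose, standing among the sieves. Origin: centre of the underside. To be left standing where it is.
Mind the look-alikes: they are no part of the job. Leave any yellow look-alike of the sieve_fine alone.

How it is judged (in metres and radians):
On the way, in this order (a step that is already met when the one before it is completed fails the run):
1. the receiving pan stands home in the seat of the shaker (horizontal distance between pan and shaker below 0.004 m and z of pan in the frame of shaker between 0.0635 and 0.0685 m and angle between pan's own z axis and vertical below 0.06 rad), for 0.2 s.
2. the fine (blue) sieve is nested in the receiving pan (horizontal distance between sieve_fine and pan below 0.004 m and z of sieve_fine in the frame of pan between 0.0255 and 0.0305 m and angle between sieve_fine's own z axis and vertical below 0.06 rad), for 0.2 s.
3. the medium (green) sieve is nested in the fine (blue) sieve (horizontal distance between sieve_medium and sieve_fine below 0.004 m and z of sieve_medium in the frame of sieve_fine between 0.0255 and 0.0305 m and angle between sieve_medium's own z axis and vertical below 0.06 rad), for 0.2 s.
4. the coarse (orange) sieve is nested in the medium (green) sieve (horizontal distance between sieve_coarse and sieve_medium below 0.004 m and z of sieve_coarse in the frame of sieve_medium between 0.0255 and 0.0305 m and angle between sieve_coarse's own z axis and vertical below 0.06 rad), for 0.2 s.
5. the lid is nested in the coarse (orange) sieve (horizontal distance between lid and sieve_coarse below 0.004 m and z of lid in the frame of sieve_coarse between 0.0255 and 0.0305 m and angle between lid's own z axis and vertical below 0.06 rad), for 0.2 s.
At the end, for the whole second after the job is handed in: From the bottom: pan in the shaker's seat, fine, medium and coarse sieve, lid; each piece within 4 mm sideways and 2.5 mm in height of its nested place on the piece below, tilted less than 0.06 rad, at rest and released (all of step 1 and all of step 2 and all of step 3 and all of step 4 and all of step 5 and linear speed of each of pan, sieve_fine, sieve_medium, sieve_coarse, lid below 0.02 m/s); the robot touches nothing.
It fails at once if the reagent bottle is tipped by more than 0.35 rad or pushed more than 30 mm (angle between reagent_bottle's own z axis and vertical above 0.35 rad or distance of reagent_bottle from where it was at the start of the episode above 0.03 m).
It fails at once if the brown jar is tipped by more than 0.35 rad or pushed more than 30 mm (angle between brown_jar's own z axis and vertical above 0.35 rad or distance of brown_jar from where it was at the start of the episode above 0.03 m).
It fails at once if the amber vial is tipped by more than 0.35 rad or pushed more than 30 mm (angle between amber_vial's own z axis and vertical above 0.35 rad or distance of amber_vial from where it was at the start of the episode above 0.03 m).
It also fails if it takes over 117 s, if anything falls off the work surface, if the arm or the gripper's body presses on something with over 40 N, if the wrist force passes 120 N, or if a joint passes its speed limit or range.

## Working session

There is one attempt and no reset: what is moved stays moved. The work goes in short steps, Python scripts to look and compute and a tool call to move; the robot and the scene stay as the last step left them, time stands still between calls to the robot, and variables do not carry over. Pictures are saved under pics/ and viewed, about 12 in all and at most 16, crops included, and the job is handed in when it is done.

Besides the shell and the picture viewer there is one more tool, called after ">>>" as a command line: name --pt "numbers of a row" for each row, then --argument value for the rest. servo_tool: Moves the arm, as the interface text tells. Its arguments: {"type":"object","properties":{"motion":{"type":"array"},"force":{"type":"number"}},"required":["motion"]}

```bash
mkdir -p pics; ls
python3 - <<'E'
from bench import *
import cv2
for n in("top","side"):
    cv2.imwrite(f"pics/{n}0.png",cv2.resize(snapshot(n),(800,600),interpolation=cv2.INTER_CUBIC)); print(n,camera_params(n))
print(sense(),hold_point_z)
E
```

```text
pics
top {'fx': 377.3039328596425, 'fy': 377.3039328596425, 'cx': 255.15232779333678, 'cy': 192.70305081081125, 'D': array([-0.12189653,  0.        ,  0.        ,  0.        ,  0.        ]), 'R': array([[-0.00535546, -0.99993986, -0.00957073],
       [-0.98601696,  0.00687454, -0.16650313],
       [ 0.16655892,  0.0085452 , -0.98599448]]), 't': array([ 21.0770552 , 554.41583791, 789.03280164])}
side {'fx': 404.4272840122016, 'fy': 404.4272840122016, 'cx': 254.36272961092024, 'cy': 195.26553182226652, 'D': array([0.03038029, 0.        , 0.        , 0.        , 0.        ]), 'R': array([[ 0.99865113, -0.04718319,  0.02167192],
       [-0.00506807, -0.50397832, -0.86370143],
       [ 0.05167436,  0.86242658, -0.50353765]]), 't': array([-523.81600565,   60.93639318,  852.76233428])}
{'time': 0.1, 'joint_pos': array([-7.61704124e+01,  7.51192018e+00,  8.53244979e+01,  6.16727436e-04,
        8.72617519e+01, -4.89044035e+00]), 'qd': array([-0.15593815, -0.16801838, -0.0796882 ,  0.07186086,  0.0248495 ,
       -0.05876914]), 'joint_efforts': array([ 1.70384021e-03, -5.70952427e+01, -5.01937795e+01, -1.74616898e-04,
        8.09466757e-03, -6.30303916e-06]), 'tool_pos': array([ 192.49562453, -567.7473423 ,  230.32348306]), 'tcp_rot': array([-1.79902240e+02, -8.98278468e-03,  1.87199903e+01]), 'ft_force': array([0.46094549, 0.43322087, 0.82691523]), 'wrist_torque': array([-0.01497838,  0.00506359, -0.0469238 ]), 'finger_gap': 85.72723340611387} 18.700000000000003
```

View pics/top0.png

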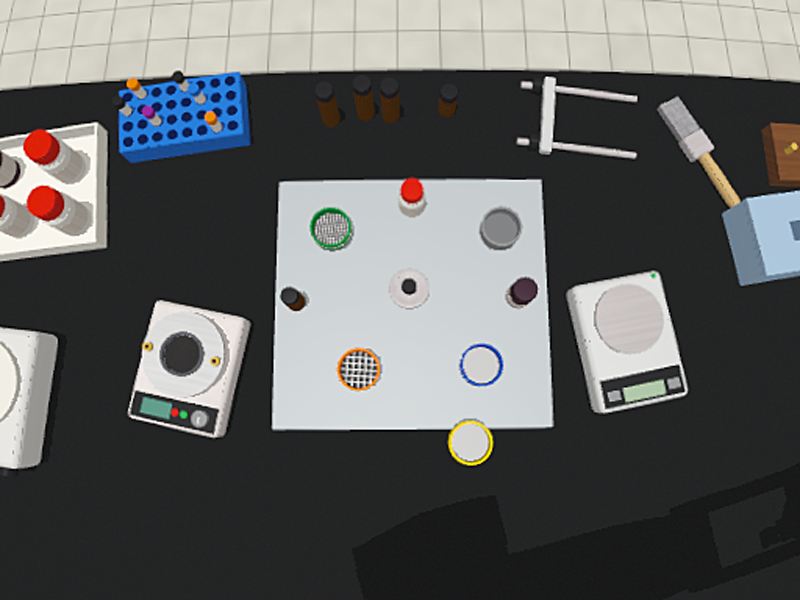

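View pics/side0.png

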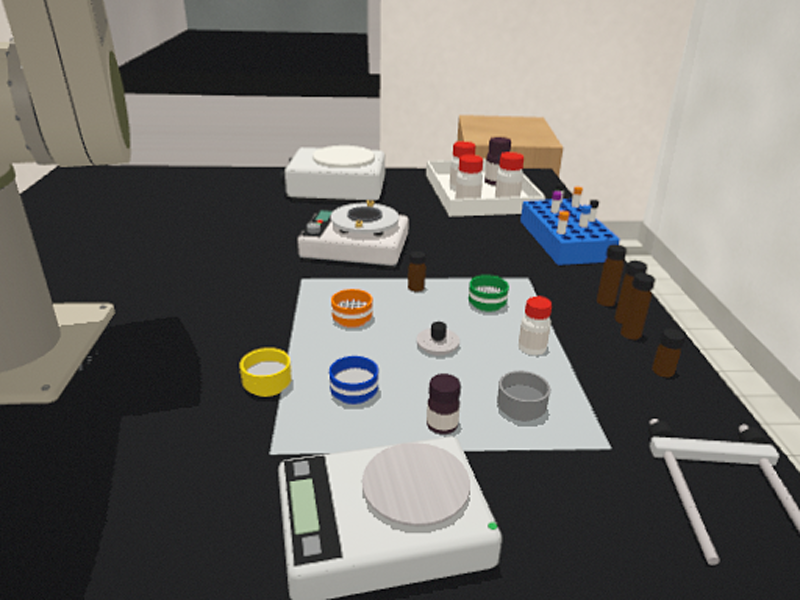

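```bash
cat > h.py <<'E'
import numpy as np, cv2
from bench import *
def proj(n,P):
    c=camera_params(n);K=np.array([[c['fx'],0,c['cx']],[0,c['fy'],c['cy']],[0,0,1]])
    return cv2.projectPoints(np.float64(P).reshape(-1,3),cv2.Rodrigues(c['R'])[0],c['t'],K,c['D'])[0].reshape(-1,2)
def back(n,u,v,z):
    c=camera_params(n);K=np.array([[c['fx'],0,c['cx']],[0,c['fy'],c['cy']],[0,0,1]])
    d=cv2.undistortPoints(np.float64([[[u,v]]]),K,c['D']).ravel()
    r=c['R'].T@np.array([*d,1]);o=-c['R'].T@c['t']
    return o+r*(z-o[2])/r[2]
def circ(x,y,z,r):
    a=np.linspace(0,2*np.pi,73);return np.c_[x+r*np.cos(a),y+r*np.sin(a),0*a+z]
def crop(im,x0,y0,w,h,s): return cv2.resize(im[y0:y0+h,x0:x0+w],None,fx=s,fy=s,interpolation=cv2.INTER_CUBIC)
def draw(im,n,P,x0,y0,s,col): # overlay on crop
    p=(proj(n,P)-[x0,y0]+.5)*s-.5
    cv2.polylines(im,[np.int32(np.round(p*8))],False,col,1,cv2.LINE_AA,3)
E
cat > m.py <<'E'
from h import *
# guesses from viewed pictures (800-wide px, z)
G={'pan':(501,225,36),'fine':(481,364,36),'med':(331,228,36),'coarse':(359,368,36),'lid':(408,286,35.5),'seat':(181,353,72)}
im=snapshot("top");cv2.imwrite("pics/raw.png",im);hsv=cv2.cvtColor(im,cv2.COLOR_BGR2HSV)
for k,(u,v,z) in G.items():
    p=back("top",u*.64,v*.64,z);print(k,p.round(1),np.hypot(p[0],p[1]).round())
from collections import OrderedDict
A=crop(im,170,110,190,190,3.1);E={k:back("top",u*.64,v*.64,z) for k,(u,v,z) in G.items()}
for k,p in E.items():
    if k in('lid','seat'):continue
    draw(A,"top",circ(*p,30),170,110,3.1,(255,0,255))
draw(A,"top",circ(*E['lid'],11),170,110,3.1,(255,0,255));draw(A,"top",circ(E['lid'][0],E['lid'][1],13,30),170,110,3.1,(0,255,255))
cv2.imwrite("pics/A.png",A)
B=crop(im,75,185,95,100,6)
draw(B,"top",circ(*E['seat'],27),75,185,6,(255,0,255));draw(B,"top",circ(E['seat'][0],E['seat'][1],66,60),75,185,6,(0,255,255))
cv2.imwrite("pics/B.png",B)
E
python3 m.py
```

```text
pan [ 669.  -133.7   36. ] 682.0
fine [465.3 -98.1  36. ] 476.0
med [666.2 116.9  36. ] 676.0
coarse [460.9  74.3  36. ] 467.0
lid [578.4   4.2  35.5] 578.0
seat [479.5 318.9  72. ] 576.0
```

View pics/A.png

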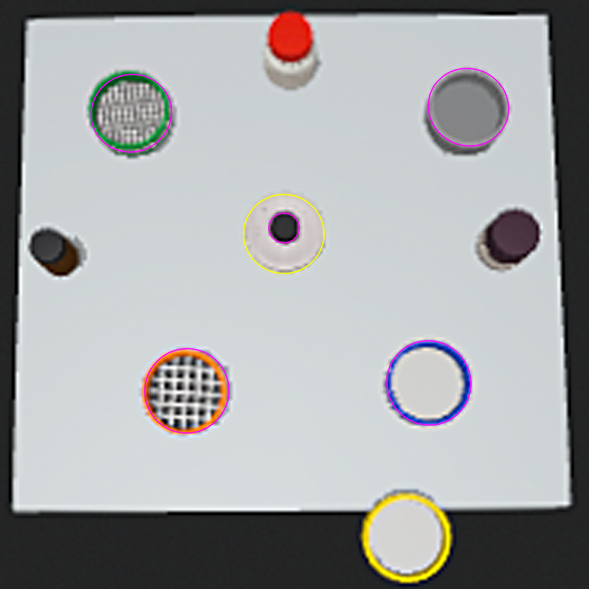

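View pics/B.png

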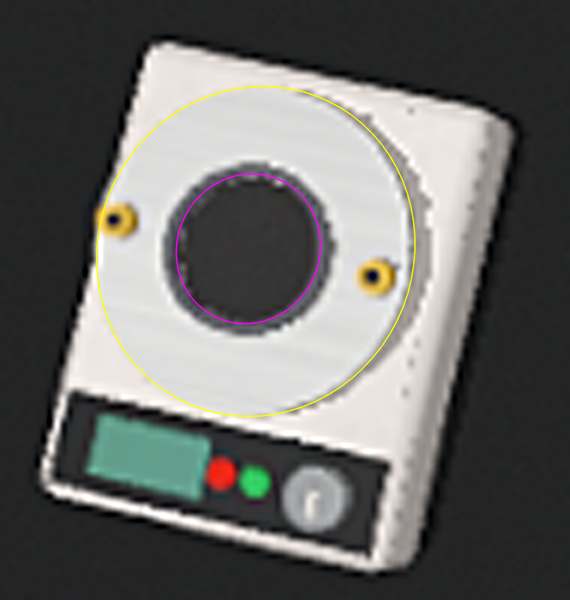

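```bash
cat > s.py <<'E'
from h import *
E={'pan':(668,-133.5,36),'fine':(465.3,-98.1,36),'med':(667,118,36),'coarse':(461,74.5,36),'seat':(479.5,318.9,72)}
im=snapshot("side");x0,y0,s=150,110,3.2
A=crop(im,x0,y0,245,180,s)
for k,p in E.items():
    draw(A,"side",circ(*p,27 if k=='seat' else 30),x0,y0,s,(255,0,255))
draw(A,"side",circ(578.4,4.2,35.5,11),x0,y0,s,(255,0,255));draw(A,"side",circ(578.4,4.2,13,30),x0,y0,s,(255,0,255));draw(A,"side",circ(479.5,318.9,66,60),x0,y0,s,(0,255,255))
cv2.imwrite("pics/S.png",A)
E
python3 s.py
```

```text
(no output)
```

View pics/S.png

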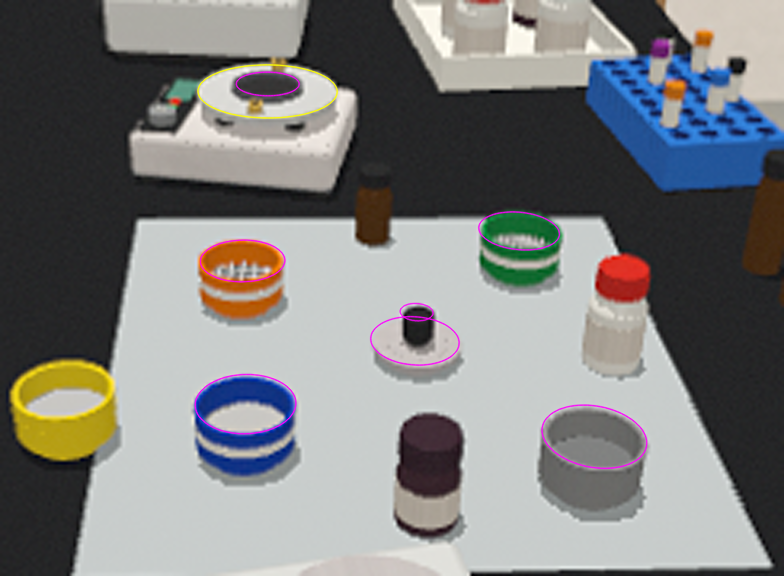

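>>> servo_tool --pt "85 0 0 0 0 0 0.11" --pt "85 0 0 0 0 0 0.11" --pt "85 0 0 0 0 0 0.105" --pt "85 0 0 0 0 0 0" --pt "85 35 -33 0 0 0 0" --pt "85 35 -33 0 0 0 0" --force 40

```text
time: 0.8
tool_pos: [260.0, -503.7, 228.5]
tcp_rot: [-179.8, 0.1, -0.6]
ft_force: [0.8, -0.2, 0.9]
finger_gap: 85.0
```

>>> servo_tool --pt "85 34 -31 0 0 0 0" --pt "85 34 -31 0 0 0 0" --pt "85 34 -31 0 0 0 0" --pt "85 34 -31 0 0 0 0" --pt "85 34 -31 0 0 0 0" --pt "85 34 -31 0 0 0 0" --pt "85 34 -31 0 0 0 0" --pt "85 34 -31 0 0 0 0" --pt "85 34 -31 0 0 0 0" --pt "85 34 -31 0 0 0 0"

```text
time: 1.8
tool_pos: [609.6, -178.0, 228.5]
tcp_rot: [-179.9, 0.1, 1.3]
ft_force: [0.6, 0.9, 1.1]
finger_gap: 85.0
```

>>> servo_tool --pt "85 34 -31 20 0 0 0" --pt "85 34 -31 20 0 0 0" --pt "85 0 0 40 0 0 0" --pt "85 0 0 0 0 0 0"

```text
time: 2.2
tool_pos: [680.0, -107.4, 148.0]
tcp_rot: [-179.9, -0.1, 2.5]
ft_force: [-1.3, -0.0, -1.6]
finger_gap: 84.8
```

>>> servo_tool --pt "85 -14 25 20 0 0 0.044" --pt "85 0 0 30 0 0 0" --pt "85 0 0 20 0 0 0" --pt "85 0 0 0 0 0 0"

```text
time: 2.6
tool_pos: [668.2, -135.4, 82.5]
tcp_rot: [-179.9, -0.3, 0.4]
ft_force: [-0.7, -0.0, -0.4]
finger_gap: 85.1
```

Run:
```python
from h import *
im=snapshot("top");A=crop(im,270,90,100,100,5)
B=crop(snapshot("side"),300,200,100,100,5)
cv2.imwrite("pics/P1.png",np.hstack([A,B])[:, :1000]); cv2.imwrite("pics/P1.png",cv2.resize(np.hstack([A,B]),(800,400)))
s=sense();print(s['tool_pos'],s['tcp_rot'],s['ft_force'])
```

```text
[ 670.61644711 -135.66573439   86.12815597] [179.97378259  -0.6327395    0.34387856] [0.65962941 0.54510019 1.07334711]
```

View pics/P1.png

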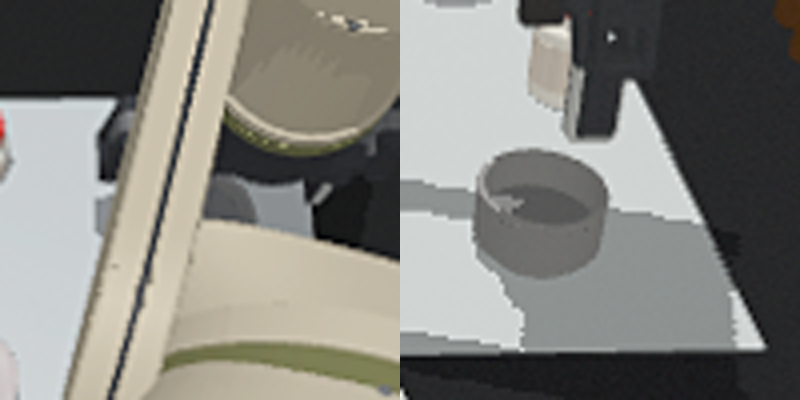

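Run:
```python
from h import *
for i in range(3):
    s=sense();print(s['tool_pos'],s['joint_pos'].round(2),s['qd'].round(2))
    snapshot("top")
for P in [(668,-135.5-45,97),(668,-135.5+45,97),(667,-133.5,36)]:
    p=proj("side",P)[0];print((p-[300,200])*4+[400,0])
```

```text
[ 670.61644711 -135.66573439   86.12815597] [-15.81  25.48  79.26   0.16  74.64  73.81] [ 0.45 -1.02 -1.34  0.12 -0.36  0.6 ]
[ 671.35487705 -135.60135571   86.93425939] [-15.79  25.45  79.21   0.16  74.62  73.83] [ 0.49 -0.4  -0.67 -0.04 -0.33  0.43]
[ 671.7635118  -135.51653215   87.26187836] [-15.77  25.44  79.19   0.16  74.6   73.84] [ 0.29 -0.06 -0.11  0.03 -0.4   0.16]
[582.75782911 134.73137927]
[536.22008995  22.34607857]
[538.4568775  182.53265839]
```

>>> servo_tool --pt "85 0 0 0 0 0 0"

```text
time: 2.95
tool_pos: [672.5, -135.5, 88.6]
tcp_rot: [179.9, -0.9, 0.4]
ft_force: [-0.0, 0.1, -0.8]
finger_gap: 85.0
```

>>> servo_tool --pt "85 0 0 0 0 0 0"

```text
time: 3.05
tool_pos: [673.3, -135.6, 90.1]
tcp_rot: [179.9, -1.0, 0.4]
ft_force: [0.2, -0.1, 0.6]
finger_gap: 85.2
```

>>> servo_tool --pt "85 -4 -1 25 0 -0.01 0" --pt "85 -2 -1 25 0 -0.01 0" --pt "85 -1 0 20 0 0 0" --pt "85 -1 0 8 0 0 0" --pt "85 -1 0 2 0 0 0" --pt "85 -1 0 1.5 0 0 0"

```text
time: 3.65
tool_pos: [665.8, -133.7, 7.7]
tcp_rot: [179.8, -0.0, 0.5]
ft_force: [-0.2, -0.5, 0.3]
finger_gap: 85.2
```

>>> servo_tool --pt "55 0 0 0 0 0 0" --pt "55 0 0 1 0 0 0" --pt "55 0 0 1 0 0 0" --pt "55 0 0 1 0 0 0"

```text
time: 4.05
tool_pos: [667.9, -134.3, 8.3]
tcp_rot: [179.7, -0.3, 0.5]
ft_force: [-2.1, 1.3, 2.5]
finger_gap: 59.2
```

>>> servo_tool --pt "50 0 0 -15 0 0 0" --pt "50 0 0 -35 0 0 0" --pt "50 0 0 -40 0 0 0" --pt "50 0 0 -40 0 0 0" --pt "50 0 0 -10 0 0 0" --force 40

```text
time: 4.55
tool_pos: [665.3, -133.2, 153.6]
tcp_rot: [179.8, -0.0, 0.5]
ft_force: [1.0, -0.5, 0.2]
finger_gap: 59.2
```

Run:
```python
from h import *
cv2.imwrite("pics/P2.png",crop(snapshot("side"),270,80,140,150,4))
s=sense();print(s['tool_pos'],s['tcp_rot'],s['ft_force'],s['finger_gap'])
```

```text
[ 665.38016024 -133.23461015  153.57006027] [ 1.79799413e+02 -4.21832270e-02  4.53162378e-01] [ 0.70006487 -0.5935643  -0.10473213] 58.9339796452499
```

View pics/P2.png

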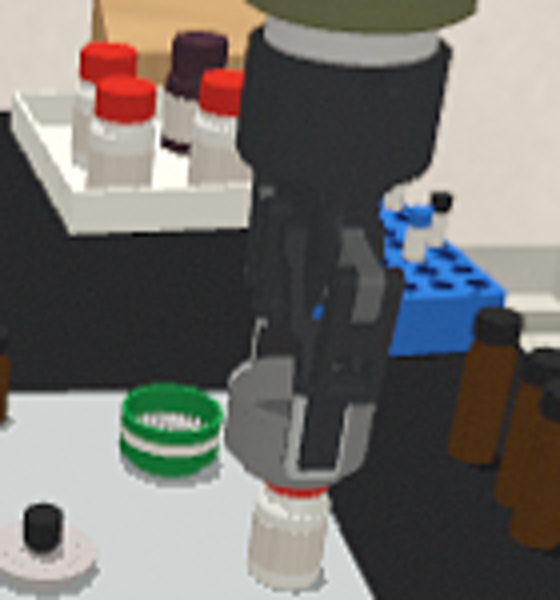

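>>> servo_tool --pt "50 -10 -25 0 0 0 0" --pt "50 -17 -43 0 0 0 0" --pt "50 -17 -43 0 0 0 0" --pt "50 -17 -43 0 0 0 0" --pt "50 -17 -43 0 0 0 0" --pt "50 -17 -43 0 0 0 0" --pt "50 -17 -43 0 0 0 0" --pt "50 -17 -43 0 0 0 0" --pt "50 -17 -43 0 0 0 0" --pt "50 -10 -25 0 0 0 0"

```text
time: 5.6
tool_pos: [497.1, 267.7, 142.7]
tcp_rot: [179.6, 0.4, -0.1]
ft_force: [-0.2, -1.2, -0.8]
finger_gap: 59.0
```

>>> servo_tool --pt "50 0 -10 0 0 0 0" --pt "50 0 0 0 0 0 0"

```text
time: 5.8
tool_pos: [494.0, 281.0, 140.4]
tcp_rot: [179.6, 0.6, 0.2]
ft_force: [-0.4, 0.0, -1.9]
finger_gap: 59.1
```

>>> servo_tool --pt "50 -7 -20 5 0 0.01 0" --pt "50 -6 -14 10 0 0 0" --pt "50 0 -3 15 0 0 0" --pt "50 0 0 5 0 0 0" --pt "50 0 0 0 0 0 0"

```text
time: 6.3
tool_pos: [481.9, 313.3, 99.9]
tcp_rot: [179.3, 0.2, 0.0]
ft_force: [-0.6, 0.1, -0.9]
finger_gap: 58.9
```

>>> servo_tool --pt "50 -1 -4 6 0.008 0.004 0" --pt "50 -0.5 -2 4 0.004 0 0" --pt "50 0 0 0 0 0 0"

```text
time: 6.6
tool_pos: [481.2, 317.8, 88.7]
tcp_rot: [-180.0, -0.1, -0.1]
ft_force: [-0.0, 0.4, -1.6]
finger_gap: 58.8
```

Run:
```python
from h import *
s=sense();print(s['tool_pos'],s['tcp_rot'])
im=snapshot("side");a=crop(im,180,90,100,90,4)
draw(a,"side",circ(479.5,318.9,66,60),180,90,4,(0,255,255))
cv2.imwrite("pics/P3.png",np.hstack([a,crop(snapshot("top"),70,190,100,90,4)]))
```

```text
[481.16779257 317.77706129  88.72748778] [-1.79963169e+02 -7.04125543e-02 -8.00850314e-02]
```

View pics/P3.png

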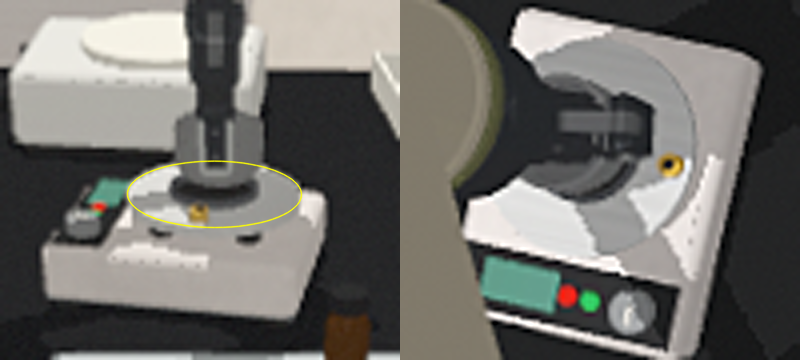

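Run:
```python
from h import *
for P in [(481.2,317.8-32,100),(481.2,317.8,100),(479.5,318.9,72)]:
    print((proj("side",P)[0]-[180,90]+.5)*4-.5)
im=snapshot("side");a=crop(im,205,95,50,50,12)
draw(a,"side",circ(480.2,317.8,88.7-8+36,30),205,95,12,(255,0,255))
draw(a,"side",circ(480.2,317.8,88.7-8+8,30),205,95,12,(255,0,255))
draw(a,"side",circ(479.5,318.9,72,31),205,95,12,(0,255,255))
cv2.imwrite("pics/P4.png",a)
```

```text
[216.64648504 163.34305346]
[216.48039323 146.10025737]
[214.18630282 184.1460445 ]
```

View pics/P4.png

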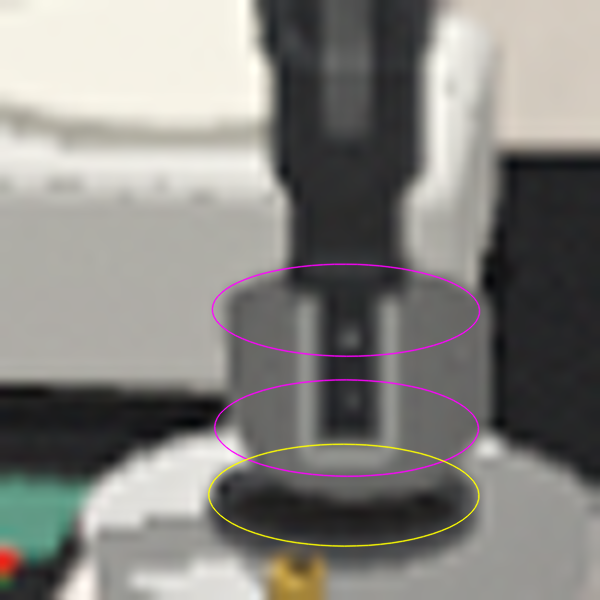

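>>> servo_tool --pt "50 -2 -1 4 0 0 0" --pt "50 -1 0 4 0 0 0" --pt "50 0 0 3 0 0 0" --pt "50 0 0 1 0 0 0"

```text
time: 7.15
tool_pos: [479.0, 319.6, 77.9]
tcp_rot: [-179.9, -0.2, -0.1]
ft_force: [-0.2, 0.8, -0.4]
finger_gap: 59.2
```

>>> servo_tool --pt "50 -0.5 0.5 1.5 0 0 0" --pt "50 0 0 1.5 0 0 0" --pt "50 0 0 1.5 0 0 0"

```text
time: 7.45
tool_pos: [478.6, 319.2, 74.2]
tcp_rot: [-179.9, -0.2, -0.0]
ft_force: [-8.6, -5.2, 20.2]
finger_gap: 58.8
```

Run:
```python
from h import *
s=sense();print(s['tool_pos'],s['ft_force'])
im=snapshot("side");a=crop(im,205,95,50,50,12)
draw(a,"side",circ(479.5,318.9,66+8,30),205,95,12,(255,0,255))
draw(a,"side",circ(479.5,318.9,66+36,30),205,95,12,(255,0,255))
draw(a,"side",circ(479.5,318.9,66,60),205,95,12,(0,255,255))
cv2.imwrite("pics/P5.png",a)
```

```text
[478.59731884 319.19857204  74.20812168] [-8.60163356 -5.17766285 20.16639807]
```

View pics/P5.png

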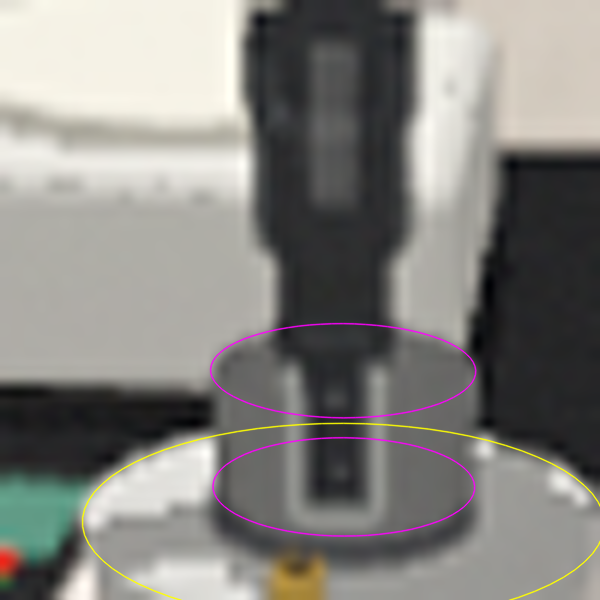

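>>> servo_tool --pt "66 0 0 0 0 0 0" --pt "75 0 0 0 0 0 0" --pt "85 0 0 0 0 0 0" --pt "85 0 0 0 0 0 0"

```text
time: 7.9
tool_pos: [479.3, 319.5, 75.0]
tcp_rot: [-179.9, -0.3, -0.0]
ft_force: [1.0, 0.3, 0.3]
finger_gap: 85.1
```

>>> servo_tool --pt "85 0 0 -10 0 0 0" --pt "85 0 0 -25 0 0 0" --pt "85 0 0 -35 0 0 0" --pt "85 0 0 -45 0 0 0" --pt "85 0 0 -10 0 0 0"

```text
time: 8.4
tool_pos: [476.5, 318.0, 203.0]
tcp_rot: [180.0, 0.0, -0.1]
ft_force: [0.7, 0.4, 1.4]
finger_gap: 84.8
```

Run:
```python
from h import *
im=snapshot("side");a=crop(im,200,95,60,60,7)
draw(a,"side",circ(479.5,318.9,102,30),200,95,7,(255,0,255))
draw(a,"side",circ(479.5,318.9,66,60),200,95,7,(0,255,255))
cv2.imwrite("pics/P6.png",a)
s=sense();print(s['tool_pos'],s['tcp_rot'])
```

```text
[476.29013012 317.90548526 202.47924059] [ 1.79944346e+02  3.22502646e-02 -4.20886549e-02]
```

View pics/P6.png

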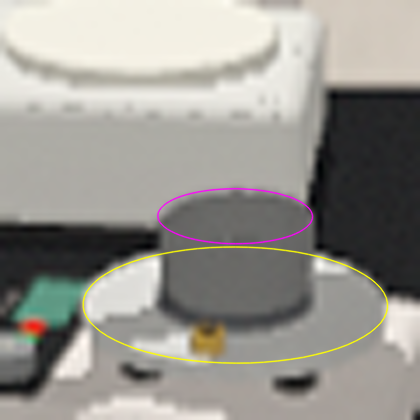

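>>> servo_tool --pt "85 0 25 0 0 0 0" --pt "85 -1 45 0 0 0 0" --pt "85 -1 45 0 0 0 0" --pt "85 -1 45 0 0 0 0" --pt "85 -1 45 0 0 0 0" --pt "85 -1 45 0 0 0 0" --pt "85 -1 45 0 0 0 0" --pt "85 -1 45 10 0 0 0" --pt "85 -1 40 20 0 0 0" --pt "85 -1 20 20 0 0 0"

```text
time: 9.45
tool_pos: [465.7, -93.6, 149.0]
tcp_rot: [179.9, -0.1, 0.4]
ft_force: [0.4, 0.2, 0.2]
finger_gap: 85.1
```

>>> servo_tool --pt "85 0 0 10 0 0 0" --pt "85 0 0 5 0 0 0"

```text
time: 9.65
tool_pos: [462.9, -95.6, 129.8]
tcp_rot: [-180.0, 0.2, 0.1]
ft_force: [0.3, 1.0, 0.2]
finger_gap: 84.9
```

>>> servo_tool --pt "85 1.5 1.5 35 0 0 0" --pt "85 1 1 35 0 0 0" --pt "85 0 0 30 0 0 0" --pt "85 0 0 12 0 0 0" --pt "85 0 0 4 0 0 0" --pt "85 0 0 2 0 0 0"

```text
time: 10.25
tool_pos: [467.7, -92.5, 10.2]
tcp_rot: [-179.9, 0.0, 0.4]
ft_force: [-0.4, 0.1, 0.9]
finger_gap: 85.1
```

>>> servo_tool --pt "85 -2 5 2 0 0 0" --pt "85 -0.5 0.5 1.5 0 0 0"

```text
time: 10.45
tool_pos: [467.1, -98.3, 8.9]
tcp_rot: [180.0, -0.2, 0.5]
ft_force: [-0.6, 0.0, -0.3]
finger_gap: 84.9
```

>>> servo_tool --pt "55 0 0 1 0 0 0" --pt "55 0 0 1 0 0 0" --pt "55 0 0 1 0 0 0" --pt "55 0 0 1 0 0 0"

```text
time: 10.85
tool_pos: [468.6, -99.1, 9.2]
tcp_rot: [180.0, -0.3, 0.5]
ft_force: [-5.9, 2.7, 10.0]
finger_gap: 59.4
```

>>> servo_tool --pt "50 0 0 -15 0 0 0" --pt "50 0 0 -35 0 0 0" --pt "50 0 0 -45 0 0 0" --pt "50 0 0 -45 0 0 0" --pt "50 0 0 -10 0 0 0"

```text
time: 11.35
tool_pos: [465.2, -98.7, 162.7]
tcp_rot: [-179.9, -0.0, 0.4]
ft_force: [1.1, -0.3, -0.1]
finger_gap: 59.3
```

>>> servo_tool --pt "50 1 -25 0 0 0 0" --pt "50 2 -45 0 0 0 0" --pt "50 2 -45 0 0 0 0" --pt "50 2 -45 0 0 0 0" --pt "50 2 -45 0 0 0 0" --pt "50 2 -45 0 0 0 0" --pt "50 2 -45 0 0 0 0" --pt "50 2 -45 0 0 0 0" --pt "50 1 -40 0 0 0 0" --pt "50 0 -20 0 0 0 0"

```text
time: 12.35
tool_pos: [482.6, 312.2, 164.8]
tcp_rot: [179.9, -0.7, -0.2]
ft_force: [0.5, 0.1, -0.9]
finger_gap: 59.1
```

>>> servo_tool --pt "50 0 0 0 0 0 0" --pt "50 0 0 0 0 0 0"

```text
time: 12.55
tool_pos: [481.4, 314.8, 163.4]
tcp_rot: [179.9, -0.6, 0.1]
ft_force: [0.5, -1.2, -0.9]
finger_gap: 59.3
```

>>> servo_tool --pt "50 -1 -3 15 0 -0.008 0" --pt "50 0 -1 18 0 0 0" --pt "50 0 0 8 0 0 0" --pt "50 0 0 2 0 0 0"

```text
time: 12.95
tool_pos: [481.0, 314.8, 116.6]
tcp_rot: [179.8, -0.0, -0.2]
ft_force: [-0.6, -1.2, -0.9]
finger_gap: 59.2
```

```bash
cat > c.py <<'E'
from h import *
import sys
from scipy.optimize import brentq
# x of held/seated coloured piece from its column extents in the side view; z = height of its underside, y assumed
def meas(lo,hi,z,y=319.,smin=110):
    h=cv2.cvtColor(snapshot("side"),cv2.COLOR_BGR2HSV)
    m=cv2.inRange(h,(lo,smin,40),(hi,255,255));p=proj("side",(479.5,y,z+22))[0]
    k=np.zeros_like(m);a,b=int(p[0]),int(p[1]);k[b-22:b+22,a-25:a+25]=1;m=m*k
    c=np.where((m>0).sum(0)>=3)[0];r=np.where((m>0).sum(1)>=3)[0]
    f=lambda x:(lambda q:(q[:,0].min()+q[:,0].max())/2)(proj("side",circ(x,y,z+22,30)))-(c.min()+c.max())/2
    pr=proj("side",np.vstack([circ(479.5,y,z+36,30),circ(479.5,y,z+8,30)]))[:,1]
    print("cols",c.min(),c.max(),"x=",round(brentq(f,440,520),2),"rows",r.min(),r.max(),"expected",pr.min().round(1),pr.max().round(1))
s=sense();print(s['tool_pos'].round(1),s['tcp_rot'].round(2),s['ft_force'].round(1))
meas(int(sys.argv[1]),int(sys.argv[2]),float(sys.argv[3]))
E
python3 c.py 105 130 109
```

```text
[481.  314.8 116.6] [ 1.7981e+02 -3.0000e-02 -1.9000e-01] [-0.6 -1.2 -0.9]
cols 222 243 x= 478.05 rows 109 126 expected 106.4 123.9
```

>>> servo_tool --pt "50 1.5 -3.5 1 0 0 0" --pt "50 0 -1 2 0 0 0" --pt "50 0 0 1 0 0 0"

```text
time: 13.3
tool_pos: [483.5, 319.0, 113.5]
tcp_rot: [179.8, -0.1, -0.3]
ft_force: [-0.5, -0.1, -0.1]
finger_gap: 59.4
```

```bash
python3 c.py 105 130 105
```

```text
[483.5 319.  113.5] [ 1.7984e+02 -9.0000e-02 -2.8000e-01] [-0.5 -0.1 -0.1]
cols 223 244 x= 480.71 rows 110 127 expected 107.8 125.4
```

>>> servo_tool --pt "50 -1 0 4 0 0 0" --pt "50 0 0 2.5 0 0 0" --pt "50 0 0 1.5 0 0 0" --pt "50 0 0 1.5 0 0 0"

```text
time: 13.75
tool_pos: [483.0, 319.5, 104.4]
tcp_rot: [179.9, -0.2, -0.3]
ft_force: [0.2, -0.5, -0.6]
finger_gap: 59.1
```

>>> servo_tool --pt "50 -0.5 0 1.5 0 0 0" --pt "50 0 0 1.5 0 0 0"

```text
time: 13.95
tool_pos: [483.1, 319.6, 103.2]
tcp_rot: [179.9, -0.3, -0.2]
ft_force: [-7.7, -4.8, 18.2]
finger_gap: 59.4
```

>>> servo_tool --pt "66 0 0 0 0 0 0" --pt "75 0 0 0 0 0 0" --pt "85 0 0 0 0 0 0" --pt "85 0 0 0 0 0 0"

```text
time: 14.35
tool_pos: [483.5, 319.8, 103.8]
tcp_rot: [179.9, -0.3, -0.2]
ft_force: [0.4, -0.2, 0.1]
finger_gap: 85.3
```

>>> servo_tool --pt "85 0 0 -10 0 0 0" --pt "85 0 0 -25 0 0 0" --pt "85 0 0 -40 0 0 0" --pt "85 0 0 -30 0 0 0" --pt "85 0 0 -5 0 0 0"

```text
time: 14.85
tool_pos: [481.1, 319.0, 217.0]
tcp_rot: [179.8, -0.1, -0.2]
ft_force: [0.3, 0.5, 0.5]
finger_gap: 84.9
```

```bash
python3 c.py 105 130 94
```

```text
[481.1 319.  217. ] [ 1.798e+02 -7.000e-02 -2.400e-01] [0.3 0.5 0.5]
cols 223 244 x= 480.66 rows 113 129 expected 111.7 129.3
```

>>> servo_tool --pt "85 15 16 0 0 0 0" --pt "85 30 32 0 0 0 0" --pt "85 30 32 0 0 0 0" --pt "85 30 32 0 0 0 0" --pt "85 30 32 0 0 0 0" --pt "85 30 32 15 0 0 0" --pt "85 15 16 25 0 0 0" --pt "85 0 0 25 0 0 0" --pt "85 0 0 5 0 0 0"

```text
time: 15.8
tool_pos: [662.6, 118.0, 133.9]
tcp_rot: [179.7, 0.5, -0.1]
ft_force: [-1.0, -0.4, -0.1]
finger_gap: 85.0
```

>>> servo_tool --pt "85 1 0 35 0 0.008 0" --pt "85 1 0 35 0 0 0" --pt "85 0 0 30 0 0 0" --pt "85 0 0 12 0 0 0" --pt "85 0 0 2 0 0 0"

```text
time: 16.3
tool_pos: [662.1, 119.0, 15.4]
tcp_rot: [179.7, 0.2, 0.0]
ft_force: [0.6, -0.8, -1.1]
finger_gap: 85.0
```

>>> servo_tool --pt "85 4 1 4 0.005 0 0" --pt "85 0.5 0 3.5 0 0 0" --pt "85 0 0 2 0 0 0"

```text
time: 16.6
tool_pos: [669.2, 119.0, 9.6]
tcp_rot: [-179.9, -0.1, 0.1]
ft_force: [0.3, 0.2, -0.4]
finger_gap: 84.8
```

>>> servo_tool --pt "55 0 0 1 0 0 0" --pt "55 0 0 1 0 0 0" --pt "55 0 0 1 0 0 0" --pt "55 0 0 1 0 0 0"

```text
time: 17.0
tool_pos: [672.0, 119.2, 10.2]
tcp_rot: [-179.9, -0.4, 0.1]
ft_force: [-5.3, -1.2, 5.7]
finger_gap: 59.2
```

>>> servo_tool --pt "50 0 0 -15 0 0 0" --pt "50 0 0 -35 0 0 0" --pt "50 0 0 -45 0 0 0" --pt "50 0 0 -45 0 0 0" --pt "50 0 0 -30 0 0 0" --pt "50 0 0 -5 0 0 0"

```text
time: 17.6
tool_pos: [669.0, 118.6, 193.7]
tcp_rot: [-179.9, -0.2, 0.1]
ft_force: [-0.8, -0.6, -0.3]
finger_gap: 59.9
```

>>> servo_tool --pt "50 -15 -16 0 0 0 0" --pt "50 -30 -32 0 0 0 0" --pt "50 -30 -32 0 0 0 0" --pt "50 -30 -32 0 0 0 0" --pt "50 -30 -32 0 0 0 0" --pt "50 -30 -32 0 0 0 0" --pt "50 -15 -16 0 0 0 0" --pt "50 0 0 0 0 0 0" --pt "50 0 0 0 0 0 0"

```text
time: 18.5
tool_pos: [481.8, 314.9, 192.1]
tcp_rot: [-180.0, -0.4, -0.1]
ft_force: [0.3, 0.2, -0.5]
finger_gap: 59.4
```

>>> servo_tool --pt "50 2 -3 15 0 -0.006 0" --pt "50 1 -1 20 0 0 0" --pt "50 0 0 10 0 0 0" --pt "50 0 0 3 0 0 0"

```text
time: 18.9
tool_pos: [487.9, 316.2, 139.9]
tcp_rot: [-180.0, -0.0, -0.3]
ft_force: [-0.2, -0.7, 5.4]
finger_gap: 59.0
```

```bash
python3 c.py 50 85 133
```

```text
[487.9 316.2 139.9] [-1.8e+02 -4.0e-02 -3.3e-01] [-0.2 -0.7  5.4]
cols 225 247 x= 487.48 rows 101 118 expected 97.7 115.1
```

>>> servo_tool --pt "50 0 0 -6 0 0 0" --pt "50 -5 -2 -4 0 0 0" --pt "50 -2 -1 0 0 0 0" --pt "50 0 0 0 0 0 0"

```text
time: 19.35
tool_pos: [482.0, 319.1, 152.8]
tcp_rot: [-179.9, -0.2, -0.4]
ft_force: [-0.5, 0.3, -0.7]
finger_gap: 59.5
```

```bash
python3 c.py 50 85 137
python3 - <<'E'
from h import *
a=crop(snapshot("side"),200,80,60,60,9)
cv2.imwrite("pics/P7.png",a)
E
```

```text
[482.  319.1 152.8] [-1.7994e+02 -1.6000e-01 -4.3000e-01] [-0.5  0.3 -0.7]
cols 223 244 x= 480.87 rows 96 113 expected 96.2 113.6
```

View pics/P7.png

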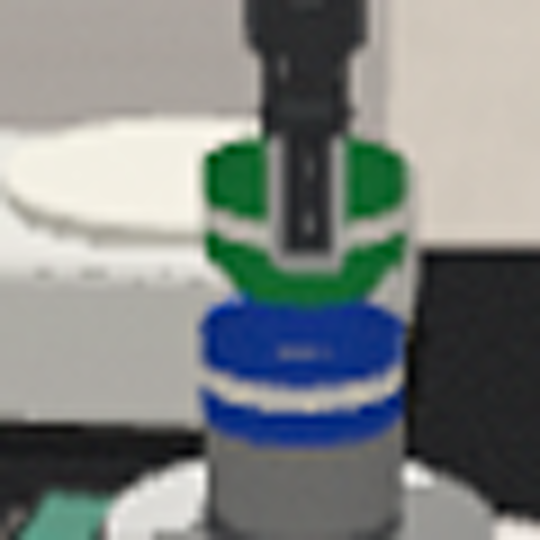

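>>> servo_tool --pt "50 -1 0 6 0 0 0" --pt "50 -0.5 0 6 0 0 0" --pt "50 -0.5 0 3 0 0 0" --pt "50 0 0 2 0 0 0"

```text
time: 19.85
tool_pos: [479.9, 319.1, 134.2]
tcp_rot: [-179.9, -0.2, -0.4]
ft_force: [-0.2, 0.2, 0.0]
finger_gap: 59.6
```

```bash
python3 c.py 50 85 127
```

```text
[479.9 319.1 134.2] [-1.7994e+02 -1.7000e-01 -4.1000e-01] [-0.2  0.2  0. ]
cols 222 243 x= 478.17 rows 103 118 expected 99.9 117.3
```

>>> servo_tool --pt "50 0.7 0 2 0 0 0" --pt "50 0 0 1.5 0 0 0" --pt "50 0 0 1.5 0 0 0"

```text
time: 20.2
tool_pos: [481.9, 319.3, 132.4]
tcp_rot: [-179.9, -0.3, -0.4]
ft_force: [-4.3, -4.4, 10.9]
finger_gap: 59.3
```

>>> servo_tool --pt "50 0 0 2 0 0 0" --pt "66 0 0 0 0 0 0" --pt "75 0 0 0 0 0 0" --pt "85 0 0 0 0 0 0" --pt "85 0 0 0 0 0 0"

```text
time: 20.7
tool_pos: [483.2, 319.6, 133.2]
tcp_rot: [-179.8, -0.5, -0.4]
ft_force: [-0.2, -0.1, 0.5]
finger_gap: 84.8
```

>>> servo_tool --pt "85 0 0 -10 0 0 0" --pt "85 0 0 -25 0 0 0" --pt "85 0 0 -40 0 0 0" --pt "85 0 0 -10 0 0 0"

```text
time: 21.1
tool_pos: [480.6, 318.4, 218.9]
tcp_rot: [180.0, -0.1, -0.4]
ft_force: [1.6, 0.6, 0.6]
finger_gap: 85.4
```

```bash
python3 c.py 50 85 122;python3 c.py 105 130 94
```

```text
[480.6 318.4 218.9] [ 1.7997e+02 -1.4000e-01 -4.2000e-01] [1.6 0.6 0.6]
cols 223 244 x= 480.8 rows 103 118 expected 101.7 119.2
[480.5 318.3 218.6] [ 1.7996e+02 -1.2000e-01 -4.2000e-01] [-0.2  0.6  1.5]
cols 223 244 x= 480.66 rows 118 129 expected 111.7 129.3
```

>>> servo_tool --pt "85 -2 25 0 0 0 0" --pt "85 -4 45 0 0 0 0" --pt "85 -4 45 0 0 0 0" --pt "85 -4 45 0 0 0 0" --pt "85 -4 45 20 0 0 0" --pt "85 -2 30 25 0 0 0" --pt "85 0 5 30 0 0 0" --pt "85 0 0 10 0 0 0"

```text
time: 22.0
tool_pos: [452.8, 70.9, 121.4]
tcp_rot: [179.8, 0.4, -0.3]
ft_force: [-1.0, 0.6, -0.4]
finger_gap: 84.8
```

>>> servo_tool --pt "85 4 -2 35 0 0.006 0" --pt "85 2 -1 35 0 0 0" --pt "85 0 0 25 0 0 0" --pt "85 0 0 8 0 0 0" --pt "85 0 0 2 0 0 0"

```text
time: 22.5
tool_pos: [456.5, 75.5, 10.8]
tcp_rot: [179.8, 0.3, -0.2]
ft_force: [0.6, -0.4, 0.6]
finger_gap: 85.0
```

>>> servo_tool --pt "85 3.5 1 3 0.003 0.003 0" --pt "85 0.5 0 2 0 0 0"

```text
time: 22.7
tool_pos: [462.0, 75.2, 7.3]
tcp_rot: [-180.0, 0.0, -0.2]
ft_force: [-0.4, -0.6, 0.3]
finger_gap: 85.0
```

>>> servo_tool --pt "55 -0.5 0 1 0 0 0" --pt "55 -0.5 0 1 0 0 0" --pt "55 -0.5 0 1 0 0 0" --pt "55 0 0 1 0 0 0"

```text
time: 23.1
tool_pos: [463.5, 75.4, 7.8]
tcp_rot: [-180.0, -0.3, -0.2]
ft_force: [-7.2, -0.4, 8.9]
finger_gap: 59.2
```

>>> servo_tool --pt "50 0 0 -15 0 0 0" --pt "50 0 0 -35 0 0 0" --pt "50 0 0 -45 0 0 0" --pt "50 0 0 -45 0 0 0" --pt "50 0 0 -45 0 0 0" --pt "50 0 0 -15 0 0 0"

```text
time: 23.7
tool_pos: [459.7, 74.9, 214.4]
tcp_rot: [-180.0, -0.0, -0.2]
ft_force: [0.5, -0.4, -0.8]
finger_gap: 59.0
```

>>> servo_tool --pt "50 2 -25 0 0 0 0" --pt "50 4 -45 0 0 0 0" --pt "50 4 -45 0 0 0 0" --pt "50 4 -45 0 0 0 0" --pt "50 4 -45 0 0 0 0" --pt "50 2 -25 0 0 0 0" --pt "50 0 -5 0 0 0 0" --pt "50 0 0 0 0 0 0"

```text
time: 24.5
tool_pos: [485.8, 318.4, 226.2]
tcp_rot: [-179.8, -1.2, -0.5]
ft_force: [0.1, -0.4, 0.1]
finger_gap: 59.0
```

>>> servo_tool --pt "50 -2 0 15 0 -0.012 0" --pt "50 -1 0 18 0 -0.006 0" --pt "50 0 0 8 0 0 0" --pt "50 0 0 2 0 0 0" --pt "50 0 0 1 0 0 0"

```text
time: 25.0
tool_pos: [482.9, 313.4, 177.1]
tcp_rot: [-179.9, 0.1, -0.7]
ft_force: [-0.1, 0.6, -1.2]
finger_gap: 59.3
```

```bash
python3 c.py 5 18 167
```

```text
[482.9 313.4 177.1] [-1.799e+02  8.000e-02 -7.300e-01] [-0.1  0.6 -1.2]
cols 222 244 x= 479.72 rows 86 104 expected 85.0 102.3
```

>>> servo_tool --pt "50 0.5 -5 3 0 0 0" --pt "50 0 -1 3 0 0 0" --pt "50 0 0 3 0 0 0" --pt "50 0 0 0 0 0 0"

```text
time: 25.45
tool_pos: [484.3, 320.3, 168.7]
tcp_rot: [-179.8, -0.0, -0.7]
ft_force: [0.5, -0.2, -0.8]
finger_gap: 59.3
```

```bash
python3 c.py 5 18 160
```

```text
[484.3 320.3 168.7] [-1.7983e+02 -5.0000e-02 -7.4000e-01] [ 0.5 -0.2 -0.8]
cols 223 244 x= 480.99 rows 88 106 expected 87.7 105.0
```

>>> servo_tool --pt "50 -0.5 0.5 4 0 0 0" --pt "50 0 0.5 3 0 0 0" --pt "50 0 0 1.5 0 0 0" --pt "50 0 0 1.5 0 0 0" --pt "50 0 0 1 0 0 0"

```text
time: 26.0
tool_pos: [484.2, 319.4, 157.8]
tcp_rot: [-179.8, -0.1, -0.7]
ft_force: [-0.0, -1.9, 9.2]
finger_gap: 59.5
```

>>> servo_tool --pt "50 0 0 1.5 0 0 0" --pt "66 0 0 0 0 0 0" --pt "75 0 0 0 0 0 0" --pt "85 0 0 0 0 0 0" --pt "85 0 0 0 0 0 0"

```text
time: 26.5
tool_pos: [485.3, 319.8, 158.5]
tcp_rot: [-179.7, -0.3, -0.7]
ft_force: [0.0, -0.4, -0.6]
finger_gap: 84.8
```

>>> servo_tool --pt "85 0 0 -10 0 0 0" --pt "85 0 0 -25 0 0 0" --pt "85 0 0 -30 0 0 0" --pt "85 0 0 -5 0 0 0"

```text
time: 26.9
tool_pos: [483.7, 318.8, 230.1]
tcp_rot: [-179.9, -0.1, -0.7]
ft_force: [0.3, 0.3, 0.1]
finger_gap: 84.8
```

```bash
python3 c.py 5 18 150; python3 c.py 50 85 122
```

```text
[483.7 318.8 230.1] [-1.7985e+02 -7.0000e-02 -7.3000e-01] [0.3 0.3 0.1]
cols 223 245 x= 482.25 rows 92 108 expected 91.4 108.8
[483.4 318.7 229.2] [-1.7988e+02 -3.0000e-02 -7.3000e-01] [ 1.2 -1.   0.6]
cols 223 244 x= 480.8 rows 108 118 expected 101.7 119.2
```

>>> servo_tool --pt "85 7 25 0 0 0 0" --pt "85 13 44 0 0 0 0" --pt "85 13 44 0 0 0 0" --pt "85 13 44 0 0 0 0" --pt "70 13 44 0 0 0 0" --pt "60 13 44 20 0 0 0" --pt "60 10 35 30 0 0 0" --pt "60 3 10 30 0 0 0" --pt "60 0 0 20 0 0 0" --pt "60 0 0 5 0 0 0"

```text
time: 28.0
tool_pos: [559.4, 17.6, 106.5]
tcp_rot: [180.0, 0.8, -0.6]
ft_force: [-0.1, -0.2, -0.5]
finger_gap: 59.4
```

>>> servo_tool --pt "60 10 8 15 0 0.008 0" --pt "60 6 5 25 0 0.004 0" --pt "60 2 0 15 0 0 0" --pt "60 0 0 5 0 0 0"

```text
time: 28.4
tool_pos: [575.7, 5.4, 43.1]
tcp_rot: [-180.0, 0.3, -0.5]
ft_force: [0.1, -0.6, -0.2]
finger_gap: 59.9
```

Run:
```python
from h import *
a=crop(snapshot("side"),245,140,80,100,6)
s=sense();p=s['tool_pos'];print(p,s['tcp_rot'])
x0,y0=245,140
draw(a,"side",circ(578.4,4.2,35.5,11),x0,y0,6,(255,0,255));draw(a,"side",circ(p[0],p[1],p[2],3),x0,y0,6,(0,0,255))
cv2.imwrite("pics/P8.png",a)
```

```text
[575.27143379   5.46973648  42.69059415] [-179.97372268    0.3573867    -0.52303328]
```

View pics/P8.png

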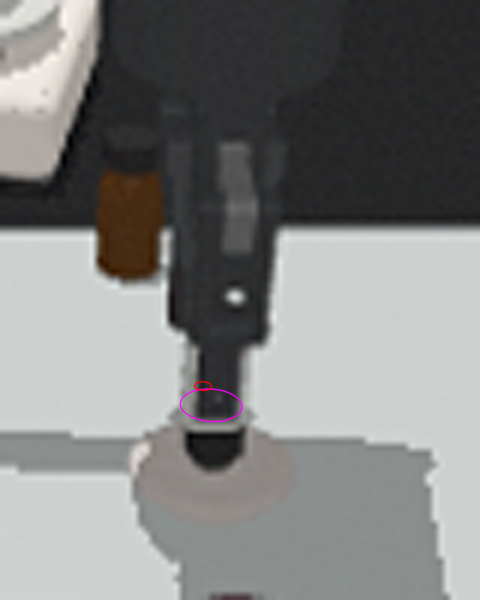

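>>> servo_tool --pt "60 2 1 14 0 0.004 0" --pt "60 1 0 10 0 0 0" --pt "60 0 0 3 0 0 0" --pt "60 0 0 1.5 0 0 0"

```text
time: 28.85
tool_pos: [579.8, 5.5, 14.5]
tcp_rot: [-180.0, -0.1, -0.4]
ft_force: [-0.1, 0.7, 0.1]
finger_gap: 60.3
```

>>> servo_tool --pt "40 -1 1 -1 0 0 0" --pt "30 -0.5 0 1 0 0 0" --pt "15 -0.5 0 1 0 0 0" --pt "15 -0.5 0 1 0 0 0" --pt "15 -0.5 0 1 0 0 0" --pt "15 -0.5 0 1 0 0 0"

```text
time: 29.45
tool_pos: [578.7, 4.5, 14.8]
tcp_rot: [-180.0, -0.4, -0.4]
ft_force: [-2.0, 0.1, 6.6]
finger_gap: 20.3
```

>>> servo_tool --pt "12 0 0 -10 0 0 0" --pt "12 0 0 -35 0 0 0" --pt "12 0 0 -45 0 0 0" --pt "12 0 0 -45 0 0 0" --pt "12 0 0 -45 0 0 0" --pt "12 0 0 -40 0 0 0" --pt "12 0 0 -5 0 0 0"

```text
time: 30.15
tool_pos: [574.7, 4.4, 250.2]
tcp_rot: [-180.0, -0.2, -0.4]
ft_force: [0.5, -0.2, 1.2]
finger_gap: 20.5
```

>>> servo_tool --pt "12 -7 -25 0 0 0 0" --pt "12 -13 -43 0 0 0 0" --pt "12 -13 -43 0 0 0 0" --pt "12 -13 -43 0 0 0 0" --pt "12 -13 -43 0 0 0 0" --pt "12 -13 -43 0 0 0 0" --pt "12 -11 -36 0 0 0 0" --pt "12 -6 -20 0 0 0 0" --pt "12 0 0 0 0 0 0"

```text
time: 31.05
tool_pos: [484.8, 310.0, 252.6]
tcp_rot: [180.0, -0.6, -0.7]
ft_force: [-0.7, -1.4, -1.2]
finger_gap: 20.6
```

>>> servo_tool --pt "12 -2 -5 12 0 -0.01 0" --pt "12 -1 -3 18 0 0 0" --pt "12 0 0 8 0 0 0" --pt "12 0 0 2 0 0 0" --pt "12 0 0 1 0 0 0"

```text
time: 31.55
tool_pos: [482.3, 315.0, 207.5]
tcp_rot: [179.9, 0.2, -0.9]
ft_force: [0.1, 0.2, -0.5]
finger_gap: 20.8
```

Run:
```python
from h import *
a=crop(snapshot("side"),203,60,60,60,10)
s=sense();print(s['tool_pos'],s['tcp_rot'])
cv2.imwrite("pics/P9.png",a)
```

```text
[482.22740304 314.9422214  207.45609893] [179.84914737   0.1921722   -0.86566039]
```

View pics/P9.png

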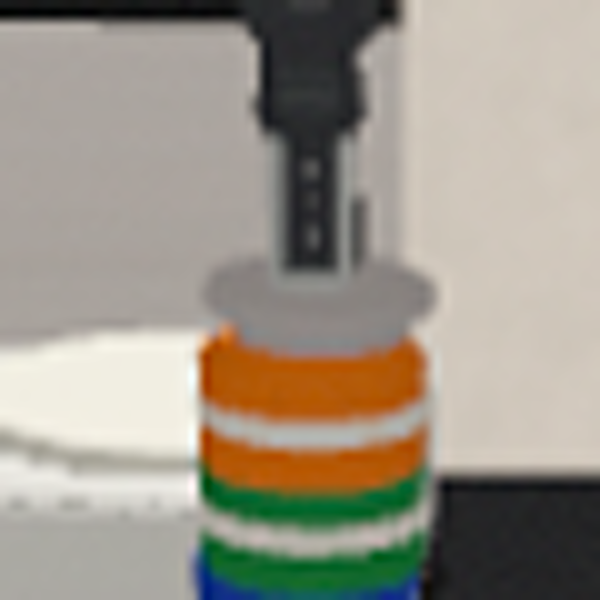

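>>> servo_tool --pt "12 -1.5 -3.5 2 0.003 0.003 0" --pt "12 -0.5 -0.5 3 0 0 0" --pt "12 0 0 2 0 0 0" --pt "12 0 0 1.5 0 0 0"

```text
time: 32.0
tool_pos: [481.5, 319.0, 200.5]
tcp_rot: [-179.9, -0.2, -0.9]
ft_force: [-0.6, -0.4, -0.7]
finger_gap: 20.4
```

>>> servo_tool --pt "12 -1 0 3 0 0 0" --pt "12 -0.5 0 2.5 0 0 0" --pt "12 0 0 1.5 0 0 0" --pt "12 0 0 1.5 0 0 0"

```text
time: 32.4
tool_pos: [480.5, 319.5, 192.8]
tcp_rot: [-179.8, -0.3, -0.9]
ft_force: [-1.6, -1.2, 12.9]
finger_gap: 20.6
```

Contact at exactly the expected height. Press slightly, release, and lift clear.

>>> servo_tool --pt "12 0 0 1.5 0 0 0" --pt "28 0 0 0 0 0 0" --pt "45 0 0 0 0 0 0" --pt "60 0 0 0 0 0 0" --pt "60 0 0 0 0 0 0"

```text
time: 32.9
tool_pos: [481.5, 319.8, 193.2]
tcp_rot: [-179.8, -0.4, -0.9]
ft_force: [-0.5, 0.0, -0.1]
finger_gap: 59.8
```

>>> servo_tool --pt "60 0 0 -10 0 0 0" --pt "60 0 0 -25 0 0 0" --pt "60 0 0 -30 0 0 0" --pt "60 0 15 -10 0 0 0" --pt "60 0 45 0 0 0 0" --pt "60 0 45 0 0 0 0" --pt "60 0 45 0 0 0 0" --pt "60 0 20 0 0 0 0" --pt "60 0 0 0 0 0 0" --pt "60 0 0 0 0 0 0"

```text
time: 33.9
tool_pos: [476.4, 139.2, 270.5]
tcp_rot: [-179.9, -0.4, -0.9]
ft_force: [-0.6, -0.6, 0.3]
finger_gap: 59.8
```

```bash
python3 - <<'E'
from h import *
S=snapshot("side");a=crop(S,200,70,60,85,7)
draw(a,"side",circ(480.3,318.9,191,30),200,70,7,(255,0,255));draw(a,"side",circ(480.3,318.9,213.5,11),200,70,7,(255,0,255));draw(a,"side",circ(480.3,318.9,74,30),200,70,7,(255,0,255))
T=snapshot("top");b=cv2.resize(T[110:280,80:370],None,fx=1.3,fy=1.3)
b=crop(T,60,170,110,110,3.4)
draw(b,"top",circ(480.3,318.9,191,30),60,170,3.4,(255,0,255))
h=595;f=lambda i:cv2.copyMakeBorder(i,0,h-i.shape[0],0,0,cv2.BORDER_CONSTANT)
cv2.imwrite("pics/P10.png",np.hstack([f(a),f(b)]));s=sense();print(s['tool_pos'],s['ft_force'])
E
python3 c.py 5 18 150;python3 c.py 50 85 122;python3 c.py 105 130 94
```

```text
[476.36764863 140.12131311 270.43362645] [ 0.21876798 -0.17392205  0.70355514]
[476.4 140.1 270.4] [-179.93   -0.43   -0.77] [ 0.2 -0.2  0.7]
cols 223 245 x= 482.25 rows 97 108 expected 91.4 108.8
[476.4 140.6 270.4] [-179.92   -0.42   -0.73] [-0.  -0.2 -0.1]
cols 223 244 x= 480.8 rows 108 118 expected 101.7 119.2
[476.4 140.8 270.4] [-179.92   -0.42   -0.7 ] [-0.4  0.2  0.3]
cols 223 244 x= 480.66 rows 118 129 expected 111.7 129.3
```

View pics/P10.png

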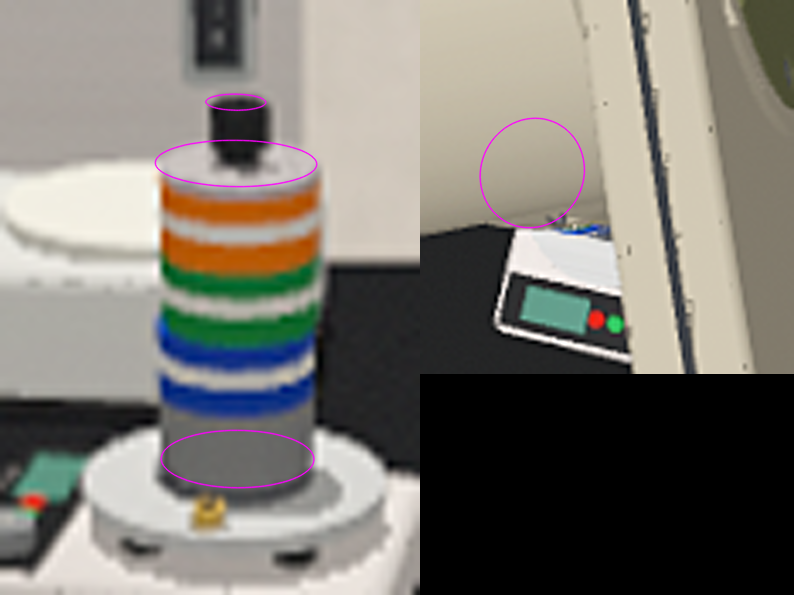

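```bash
python3 -c "from bench import *; print(hand_in())"
```

```text
the job is handed in; nothing more can be done
None
```

I built the stack on the shaker seat in the required order (pan, blue, green, orange, lid) and handed it in at about 34 s of the 117 s. No verdict was reported.

**Fit:** Each of the five pieces met firm contact (about 9–20 N) at the height expected for a nested piece. In the last side picture the stack stands upright and close up, with no gaps and the lid level. The arm was clear of it and the wrist force read about zero.

**Sideways position:** The side view puts the three sieves at x = 480.7, 480.8 and 482.3 mm. The 1.5 mm difference on the orange sieve is about one pixel, and the limit is 4 mm.

**Not confirmed:**
- The arm blocked the top camera at the end, so I have no second check on the stack's y position. It rests on the gripper centring each piece.
- On its first approach the green sieve touched the blue rim about 7 mm off-centre, with about 5 N. I lifted it, realigned it and it then seated.
- I took no final picture of the bottle, jar and vial. I saw no sign of contact with them.

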